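# Draw back the sprung quill of the roll holder and hold it open

### The arm

A 6-joint arm with a two-finger parallel gripper is mounted at the origin on a cart in front of the work surface, level with it; the furniture and walls round the work are solid. World frame = base frame: x ahead of the robot, y to its left, z up, the work surface at z = 0. Lengths are in m, angles in rad, forces in N, time in s.
With the tool pointing down it reaches from about 0.35 to 0.85 m from the base axis. Payload 8.1 kg.
Tool frame: the origin (TCP) lies between the finger pads; the fingertips stand 14 mm ahead of it and the grasp point (between the pads) lies 5 mm behind it; z points along the fingers, x is the direction in which the jaws open and shut, and the axes are right-handed (so a half turn about z gives the same grasp; the last joint's range is limited). The gripper opens to 85 mm and grips with 20 to 120 N. Pads are 22 mm wide; open, the fingers measure 114 mm over their backs; the gripper's body (76 mm by 85 mm) begins 54 mm behind the grasp point. The pads swing forward as they close: fully open they stand 13 mm farther back than shut.
Start: joints at [1.245, 0.13, 1.488, -0, 1.523, -0.085], TCP at [0.143, 0.583, 0.245] pointing down, gripper open.
Joint ranges: [-2.96, 2.96], [-0.89, 2.26], [0.02, 2.5], [-1.34, 4.48], [0, 2.73], [-2.66, 2.66]. Speed limits (rad/s): [2.39, 2.39, 2.79, 3.14, 3.14, 3.14].

### API

Orientations are given as a rotation vector (axis times angle).
In Python, from workcell import bot gives the robot as it stands.
- The arm moves only by the tool move_arm, never from a script. Its argument "increments" is a list of rows, each a list of 3 entries, a list of its own where there are three numbers: the closure, from 0 (fully open) to 1 (shut), then the shift along the tool's x, y, z in units of 25 mm (1.0 is 25 mm), then the turn about the tool's z in units of 6 degrees (1.0 is 6 degrees). In form: [[fingers, [dx, dy, dz], spin], ...]. A call has 1 to 10 rows; each row is the pose to reach, as a shift and turn from the pose commanded when the call began, along the tool's axes at that moment; what a row does not reach only later rows make up. A row lasts 1/8 s, in which the tool goes at most 62.5 mm and 10.7 degrees, less where a joint would pass 70% of its speed; a pose out of reach is approached as far as the arm can. A call with a gripper value outside its range is refused whole. The fingers move at their own pace and stop on an object; "grip_force" is the grip in N (left out, the last holds). Time passes only in rows, so rows that repeat a pose let the fingers close. It gives the time, the measured TCP pose, the force and the opening at its end, in the units of the state.
- bot.state(): the state, without advancing time (a new reading comes with each control period).
- bot.read_camera(name): name is "side" or "top" or "wrist"; returns a dict with "pixels" (420x560x3 uint8, blue, green, red), "mtx" (3x3 intrinsics, pixels), "R" (3x3) and "t" (3): a world point X has camera coordinates R X + t; the wrist camera has in their place "mount" (4x4, takes a point from camera to tool coordinates, whose origin is the TCP and whose axes are the tool frame's). Camera axes: x right, y down, z forward; pixel columns grow to the right and rows downward; lengths in m; the calibration is good to about 2 mm. The wrist camera is an equidistant fisheye: a pixel r from the principal point sees the ray r / f radians off the axis. A picture is of the moment at which its call begins: read the wrist's pose just before it. There is no depth.
- bot.sign_off(): hands the job in, once; it reports no verdict.
The state is a dict: "t": time; "q": joint angles; "qvel": joint speeds; "joint_torque": joint torques, N m; "eef_pos": TCP position; "orientation": TCP orientation; "force": force on the tool from outside, world axes, zero at the start; "wrist_torque": the same for the moment, N m; "opening": finger opening in m.
Only numpy, scipy, OpenCV 4.12 (cv2) and the standard library are available. Lean on these libraries where they do the work, as an engineer would, in place of code of your own. Each camera call takes 0.05 s, during which the arm holds its last target.

### The job

A new label roll has to go into the bench roll holder, but its sprung quill is still locked. First free it by turning the black wing lock knob on top of the barrel about a quarter turn anticlockwise (seen from above), then draw the quill out by the black pull knob at its end until the red ring on the rod has just come fully out of the barrel. Finish holding it there against its spring, the lock left open, so that I can drop the roll in; leave the roll and the other things where they lie.

Things in the scene. Friction and masses are not known exactly. Their poses are not given: they have to be found in the camera images.
- roll_holder: Grey bench roll holder, fixed to the table: base 207 x 90 x 12 mm (its x -95 to +112 mm), headstock with a white cone at x -85 to -65, aluminium barrel on a saddle at x +36 to +106. Origin on the table; x runs along the roll axis, 72 mm above the table, from the headstock to the pull knob: the quill is drawn along +x. z up. Nothing on it is over 128 mm high.
- clamp_knob (a joint): Angle of the wing lock knob, rad: 0 = fully locked, grows as it is turned anticlockwise seen from above, stop at 2.2. Starts locked, at 0 to 0.3; a pin under it bars the quill until about 0.9, and 1.1 or more counts as open. It stays where it is left (about 0.12 N m of friction) and does not rise as it turns.
- clamp_wing (a point): Centre of the black wing of the lock knob, on its upright axis, 117 mm above the table, 56 mm along the holder's x. The wing is an upright bar 44 mm long (this point's x), 12 mm thick (y), 106 to 128 mm above the table, on a stem 12 mm across. At joint value 0 the bar lies along the holder's x. Below it the barrel's boss, 20 mm across, reaches 94 mm, the barrel 90 mm.
- quill (a joint): How far the quill (12 mm steel rod with a white cone inside, pull knob outside) is drawn out, m: 0 = home, stop at 0.060. At 0.045 the 5 mm wide red ring on the rod is just fully out of the barrel's mouth (below 0.040 it is hidden). Starts home and locked (it gives barely 2 mm when pulled). Its spring pulls it home with 5 N at 0, 10 N at the mark; it does not stay out by itself.
- tape_liner: New label roll, pale yellow, 68 mm across, 52 mm high, standing on its end to the right of the holder; origin under its centre. Leave alone.
- hex_key_0: Black hex key, 38 x 87 x 7 mm, lying on the table close beside the holder on the robot's side; origin under its centre. Leave alone.
- pouch_filled_1: White filled pouch with a blue panel, 142 x 88 x 17 mm, lying to the right; origin under its centre. Leave alone.
- tape_clear: Roll of pale tape, 72 mm across, 18 mm high, lying flat to the right; origin under its centre. Leave alone.
- notepad: Note pad, 68 x 100 x 12 mm, lying behind the holder; origin under its centre. Leave alone.
- marker_2: Grey marker pen with a green cap, 12 x 140 x 13 mm, lying to the right; origin under its centre. Leave alone.
- barrel_mouth (a point): Centre of the barrel's outer mouth, out of which the rod is drawn: 106 mm along the holder's x, 72 mm above the table. Axes as the holder's. The barrel is 34 mm across with end rings 37 mm across.
- pull_grip (a point): Black spool-shaped pull knob on the rod's outer end, 41 mm long; this point is at its middle on the rod's axis, 72 mm above the table, 132.5 mm along the holder's x when home. Axes as the holder's (x outward). Waist 20 mm across, 28 mm long, about this point, to be taken across from above, between a shoulder 25 mm across and an end flange 30 mm across.

How it is judged:
On the way, in this order (a step that is already met when the one before it is completed fails the run):
1. the lock knob is opened while the quill is still home (value of joint clamp_knob above 1.1 rad and value of joint quill below 0.01 m), for 0.2 s.
2. with the lock open, the quill is drawn out to its mark by the pull knob (value of joint clamp_knob above 1.1 rad and value of joint quill between 0.041 and 0.049 m and contact force between the fingers and quill above 4 N), for 0.3 s.
At the end, for the whole second after the job is handed in: The gripper's fingers hold the pull knob (contact force over 4 N) with the quill drawn out 41 to 49 mm and still (under 10 mm/s), the lock knob still open (at 1.1 rad or more), so that the fingers alone hold it against the spring (all of step 2 and velocity of joint quill between -0.01 and 0.01 m/s); the arm keeps its last pose, push and grip.
It fails at once if the quill is forced out against the closed lock (value of joint clamp_knob below 0.6 rad and value of joint quill above 0.01 m).
It fails at once if the roll or another loose thing is moved by more than 25 mm (distance of any of tape_liner, hex_key_0, pouch_filled_1, tape_clear, notepad, marker_2 from where it was at the start of the episode above 0.025 m).
It also fails if it takes over 45 s, if anything falls off the work surface, if the arm or the gripper's body presses on something with over 40 N, if the wrist force passes 120 N, or if a joint passes its speed limit or range.

## Working session

There is one attempt and no reset: what is moved stays moved. The work goes in short steps, Python scripts to look and compute and a tool call to move; the robot and the scene stay as the last step left them, time stands still between calls to the robot, and variables do not carry over. Pictures are saved under pics/ and viewed, and the job is handed in when it is done.

Besides the shell and the picture viewer there is one more tool, called as name(argument=value, ...) on one line, values as JSON. move_arm: Moves the arm, as the interface text tells. Its arguments: {"type":"object","properties":{"increments":{"type":"array","items":{"type":"array"}},"grip_force":{"type":"number"}},"required":["increments"]}

```bash
mkdir -p pics
python3 - <<'E'
from workcell import bot
import cv2,pickle
s=bot.state();print(s)
d={}
for n in("side","top","wrist"):
    c=bot.read_camera(n);d[n]=c
    cv2.imwrite(f"pics/{n}0.png",c["pixels"])
    print(n,{k:v for k,v in c.items() if k!="pixels"})
pickle.dump((s,d),open("v0.pkl","wb"))
E
```

```text
{'t': 0.0, 'q': array([ 1.24463007e+00,  1.31148735e-01,  1.48928673e+00,  1.02259518e-05,
        1.52301377e+00, -8.53970618e-02]), 'qvel': array([-6.22485846e-04,  4.51978011e-04, -5.43339832e-04,  6.85468917e-05,
        6.46464407e-04, -1.40016153e-04]), 'joint_torque': array([-2.47093965e-03, -5.69443882e+01, -5.00512934e+01, -7.07739036e-04,
        1.61900301e-02,  4.60986462e-05]), 'eef_pos': array([0.14287237, 0.58219529, 0.24424775]), 'orientation': array([ 2.47135197e+00,  1.93795857e+00, -2.44800918e-03]), 'force': array([-0.11483404,  0.03782546,  0.19171052]), 'wrist_torque': array([ 0.00777061, -0.00662347,  0.00331895]), 'opening': 0.0856601038688281}
side {'mtx': array([[488.65416953,   0.        , 291.43905561],
       [  0.        , 488.65416953, 212.6452536 ],
       [  0.        ,   0.        ,   1.        ]]), 'R': array([[-0.88989184, -0.45616697, -0.00205062],
       [-0.16219441,  0.32060446, -0.93322331],
       [ 0.42636309, -0.83013521, -0.35929103]]), 't': array([0.3095429 , 0.29194529, 0.50867253])}
top {'mtx': array([[523.46822326,   0.        , 274.74762249],
       [  0.        , 523.46822326, 203.21180099],
       [  0.        ,   0.        ,   1.        ]]), 'R': array([[-0.02353986, -0.99970713,  0.00561513],
       [-0.99066612,  0.02257191, -0.13442899],
       [ 0.13426288, -0.00872716, -0.99090732]]), 't': array([-0.29293052,  0.51323083,  1.12216615])}
wrist {'mtx': array([[325.1922621 ,   0.        , 283.41808568],
       [  0.        , 325.1922621 , 209.27137515],
       [  0.        ,   0.        ,   1.        ]]), 'mount': array([[ 9.99999779e-01,  1.94789303e-04, -6.35346225e-04,
         3.23257497e-04],
       [-1.91489603e-05,  9.64124806e-01,  2.65449350e-01,
        -6.58968033e-02],
       [ 6.64259750e-04, -2.65449280e-01,  9.64124597e-01,
        -1.29070575e-01],
       [ 0.00000000e+00,  0.00000000e+00,  0.00000000e+00,
         1.00000000e+00]])}
```

View pics/top0.png

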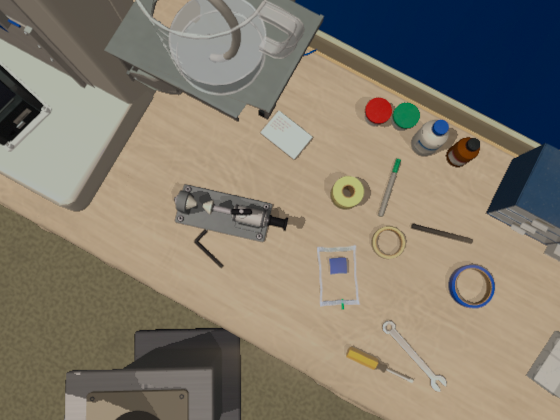

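View pics/side0.png

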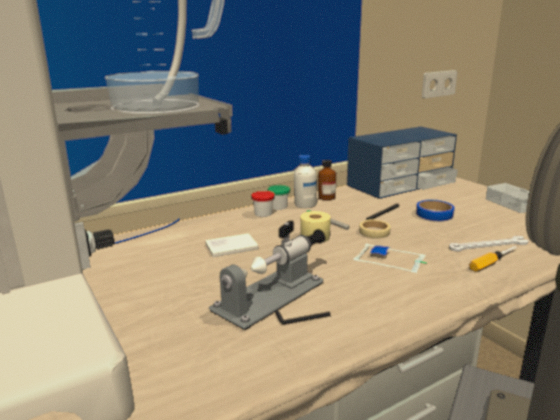

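View pics/wrist0.png

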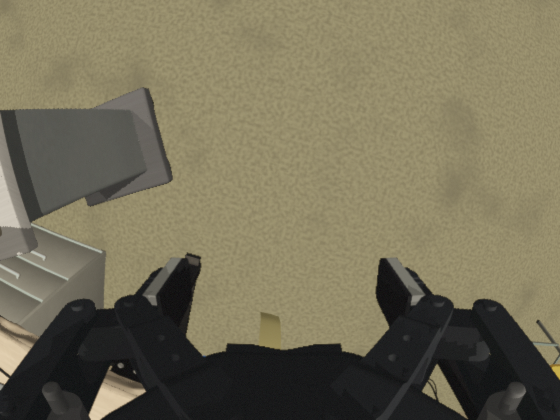

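```bash
cat > h.py <<'E'
import numpy as np,cv2,pickle
from scipy.spatial.transform import Rotation as Ro
def ray(c,uv):
    d=c["R"].T@np.linalg.inv(c["mtx"])@np.array([uv[0],uv[1],1.]);o=-c["R"].T@c["t"];return o,d/np.linalg.norm(d)
def onz(c,uv,z):
    o,d=ray(c,uv);return o+d*(z-o[2])/d[2]
def proj(c,X):
    p=c["mtx"]@(c["R"]@np.asarray(X,float)+c["t"]);return p[:2]/p[2]
def tri(c1,u1,c2,u2):
    o1,d1=ray(c1,u1);o2,d2=ray(c2,u2)
    A=np.stack([d1,-d2],1);s=np.linalg.lstsq(A,o2-o1,rcond=None)[0]
    a=o1+s[0]*d1;b=o2+s[1]*d2;return (a+b)/2,np.linalg.norm(a-b)
def wray(c,uv,pos,rv):
    m=c["mtx"];v=np.array([uv[0]-m[0,2],uv[1]-m[1,2]])/m[0,0];r=np.linalg.norm(v)
    d=np.array([*(np.sin(r)*v/(r+1e-12)),np.cos(r)]);M=c["mount"];R=Ro.from_rotvec(rv).as_matrix()
    return pos+R@M[:3,3],R@M[:3,:3]@d
def wonz(c,uv,pos,rv,z):
    o,d=wray(c,uv,pos,rv);return o+d*(z-o[2])/d[2]
def wproj(c,X,pos,rv):
    R=Ro.from_rotvec(rv).as_matrix();M=c["mount"];p=R.T@(np.asarray(X)-pos);p=M[:3,:3].T@(p-M[:3,3])
    th=np.arctan2(np.hypot(p[0],p[1]),p[2]);u=p[:2]/np.hypot(p[0],p[1])*th*c["mtx"][0,0];return u+c["mtx"][:2,2]
E
python3 - <<'E'
from h import *
s,d=pickle.load(open("v0.pkl","rb"));t=d["top"];sd=d["side"]
for X in([0,0,0],s["eef_pos"]):print(proj(t,X),proj(sd,X))
print("cam",ray(t,(0,0))[0],ray(sd,(0,0))[0])
# roughly: base corners visible
for n,uv,z in(("knob",(280,223),.072),("wing",(242,211),.128),("cone",(186,203),.072),("roll",(348,192),.052)):print(n,onz(t,uv,z))
im=t["pixels"][170:260,160:320];cv2.imwrite("pics/topc.png",cv2.resize(im,None,fx=5,fy=5,interpolation=cv2.INTER_CUBIC))
im=sd["pixels"][210:330,200:350];cv2.imwrite("pics/sidec.png",cv2.resize(im,None,fx=5,fy=5,interpolation=cv2.INTER_CUBIC))
E
```

```text
[138.10135069 442.6237885 ] [588.80016702 493.10129371]
[-238.59720758  409.26417755] [ 28129.81793829 -75470.14236745]
cam [ 0.35087959 -0.29463601  1.1826006 ] [0.1059324  0.46987126 0.45584638]
knob [ 0.45857657 -0.31460226  0.072     ]
wing [ 0.47934842 -0.23714255  0.128     ]
cone [ 0.50614187 -0.1146298   0.072     ]
roll [ 0.52516599 -0.46539411  0.052     ]
```

View pics/topc.png

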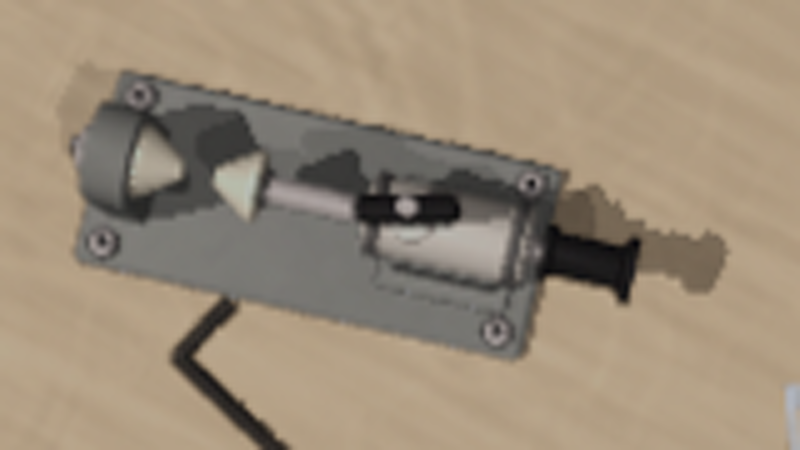

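View pics/sidec.png

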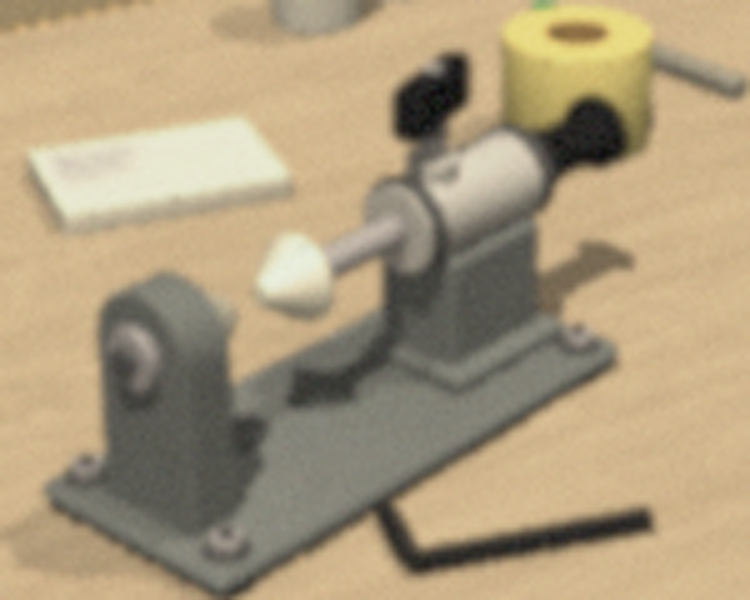

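```bash
cat >> h.py <<'E'
def est():
    s,d=pickle.load(open("v0.pkl","rb"));t=d["top"]
    f=lambda c:((c[0]+.5)/5-.5+160,(c[1]+.5)/5-.5+170)
    return s,d,t,f
E
python3 - <<'E'
from h import *
s,d,t,f=est()
C=[onz(t,f(c),.012)[:2] for c in((122,70),(565,172),(520,358),(78,262))]
C=np.array(C);print(C, [np.linalg.norm(C[i]-C[(i+1)%4]) for i in range(4)])
L=np.array([[-.095,.045],[.112,.045],[.112,-.045],[-.095,-.045]])
# rigid fit
lc=L.mean(0);cc=C.mean(0);H=(L-lc).T@(C-cc);a=np.arctan2(H[0,1]-H[1,0],H[0,0]+H[1,1])
R=np.array([[np.cos(a),-np.sin(a)],[np.sin(a),np.cos(a)]]);o=cc-R@lc
print("yaw",a,np.degrees(a),"o",o,"res",C-(o+(L-lc*0)@R.T))
w=o+R@[.056,0];g=o+R@[.1325,0];print("wing",w,"grip",g)
print("meas wing top",onz(t,f((408,207)),.128),"knob ends",onz(t,f((550,250)),.072),onz(t,f((632,268)),.072))
e1=onz(t,f((358,207)),.128)[:2];e2=onz(t,f((460,209)),.128)[:2];dv=e2-e1;print("wing yaw",np.degrees(np.arctan2(dv[1],dv[0])),np.linalg.norm(dv))
sd=d["side"]
p=lambda X:(proj(sd,X)-[200,210])*5+2
print("side crop wing top,grip",p([*w,.128]),p([*g,.072]),p([*(o+R@[-.095,-.045]),.012]),p([*(o+R@[.112,-.045]),.012]))
Rt=Ro.from_rotvec(s["orientation"]).as_matrix();print(Rt)
E
```

```text
[[ 0.55901026 -0.10041279]
 [ 0.5078062  -0.30005914]
 [ 0.42441926 -0.27802607]
 [ 0.47205305 -0.08067181]] [np.float64(0.20610802700067285), np.float64(0.08624869784229015), np.float64(0.20302137562949707), np.float64(0.0891698497140797)]
yaw -1.8142452552437245 -103.9485961271002 o [ 0.49287113 -0.1815431 ] res [[-4.33801618e-04 -2.21063676e-04]
 [-1.74023980e-03  1.02865239e-03]
 [ 2.21893556e-03  1.36711014e-03]
 [-4.48941403e-05 -2.17469886e-03]]
wing [ 0.47937226 -0.23589179] grip [ 0.46093183 -0.31013599]
meas wing top [ 0.4793855  -0.23552088  0.128     ] knob ends [ 0.46636177 -0.29261573  0.072     ] [ 0.45785501 -0.32737103  0.072     ]
wing yaw -92.44168533631608 0.04137548459533113
side crop wing top,grip [431.72133289  69.34523703] [565.31982949 147.09871647] [222.12980953 582.63773898] [622.52943415 342.38031421]
[[ 2.38449629e-01  9.71154678e-01 -6.04552046e-04]
 [ 9.71153106e-01 -2.38450335e-01 -1.75543136e-03]
 [-1.84895101e-03 -1.68530642e-04 -9.99998276e-01]]
```

Run:
```python
from h import *
s,d,t,f=est()
for uv in((70,208),(0,175),(130,105),(238,332),(135,332)):
  print(uv,[onz(t,uv,z).round(3)[:2] for z in(0,.2,.4)])
sd=d["side"]
print(tri(t,(128,120),sd,(97,265)),tri(t,(70,208),sd,(128,372)))
```

```text
(70, 208) [array([0.511, 0.16 ]), array([0.484, 0.083]), array([0.457, 0.006])]
(0, 175) [array([0.591, 0.322]), array([0.55 , 0.218]), array([0.51 , 0.114])]
(130, 105) [array([0.75 , 0.028]), array([ 0.683, -0.027]), array([ 0.615, -0.081])]
(238, 332) [array([ 0.226, -0.217]), array([ 0.247, -0.23 ]), array([ 0.269, -0.243])]
(135, 332) [array([0.232, 0.009]), array([ 0.252, -0.042]), array([ 0.272, -0.093])]
(array([0.68270588, 0.00329685, 0.10774147]), np.float64(0.003910180190782683)) (array([0.50086712, 0.13390092, 0.06682585]), np.float64(0.002042595112430542))
```

```bash
cat >> h.py <<'E'
def delta(s,X,yaw):
    R=Ro.from_rotvec(s["orientation"]).as_matrix();d=R.T@(np.asarray(X)-s["eef_pos"])/.025
    y0=np.degrees(np.arctan2(R[1,0],R[0,0]));return d.round(2),round(-((yaw-y0+180)%360-180)/6,2),y0
E
python3 - <<'E'
from h import *
from workcell import bot
s=bot.state()
print(delta(s,[.37,.2,.245],30));print(delta(s,[.479,-.236,.21],-2.4))
E
```

```text
(array([-1.269e+01,  1.247e+01, -1.000e-02]), np.float64(7.7), np.float64(76.20441701220182))
(array([-28.58,  20.86,   1.42]), np.float64(13.1), np.float64(76.20441701220182))
```

move_arm(increments=[[0, [-2.1, 2.1, 0], 1.3], [0, [-4.2, 4.2, 0], 2.6], [0, [-6.4, 6.3, 0], 3.9], [0, [-8.5, 8.4, 0], 5.2], [0, [-10.6, 10.4, 0], 6.5], [0, [-12.7, 12.5, 0], 7.7], [0, [-14.9, 13.6, 0.2], 8.7], [0, [-17.1, 14.7, 0.4], 9.7], [0, [-19.3, 15.8, 0.6], 10.7], [0, [-21.5, 17, 0.8], 11.5]])

```text
t: 1.4
eef_pos: [0.4106, 0.021, 0.2301]
orientation: [-3.136, -0.193, -0.001]
force: [2.1, -0.0, 0.5]
opening: 0.0853
```

Run:
```python
from h import *
from workcell import bot
s=bot.state();print(s["t"],s["eef_pos"],s["q"])
print(delta(s,[.479,-.236,.21],-2.4))
```

```text
1.4 [0.41055911 0.02095867 0.23014453] [-7.39597820e-02 -4.00256359e-01  1.99907679e+00  1.09976775e-04
  1.54205142e+00 -1.96610735e-01]
(array([ 1.46, 10.54,  0.81]), np.float64(1.57), np.float64(7.027203809157133))
```

move_arm(increments=[[0, [0, 0, 0], 0], [0, [0, 0, 0], 0]])

```text
t: 1.65
eef_pos: [0.4102, 0.0229, 0.23]
orientation: [-3.135, -0.196, 0.001]
force: [0.7, -0.6, 0.1]
opening: 0.0857
```

Run:
```python
from h import *
from workcell import bot
s=bot.state();print(s["t"],s["eef_pos"],s["q"])
print(delta(s,[.479,-.236,.21],-2.4))
```

```text
1.65 [0.41024451 0.02289012 0.23002266] [-6.96188397e-02 -3.99444797e-01  1.99869772e+00  4.91485988e-04
  1.54296485e+00 -1.94286488e-01]
(array([ 1.44, 10.62,  0.79]), np.float64(1.59), np.float64(7.142146608180471))
```

So the commanded pose is the reached one; go on to above the wing.

move_arm(increments=[[0, [0.3, 2.2, 0.2], 0.4], [0, [0.6, 4.4, 0.4], 0.7], [0, [0.9, 6.6, 0.6], 1.1], [0, [1.2, 8.8, 0.8], 1.4], [0, [1.44, 10.6, 0.8], 1.6], [0, [1.44, 10.6, 0.8], 1.6], [0, [1.44, 10.6, 0.8], 1.6]])

```text
t: 2.52
eef_pos: [0.4799, -0.2336, 0.21]
orientation: [-3.14, 0.062, 0.001]
force: [0.9, 0.1, 0.1]
opening: 0.0854
```

Run:
```python
from h import *
from workcell import bot
s=bot.state();c=bot.read_camera("wrist");pickle.dump((s,c),open("w1.pkl","wb"))
print(s["t"],s["eef_pos"],s["orientation"])
print(delta(s,[.479,-.236,.116],-2.4))
im=c["pixels"].copy()
for X in([.4794,-.2359,.128],[.4609,-.3101,.072]):
  p=wproj(c,X,s["eef_pos"],s["orientation"]);print(p)
cv2.imwrite("pics/w1.png",im)
```

```text
2.525 [ 0.47986735 -0.2335704   0.2099818 ] [-3.14007065e+00  6.17216702e-02  7.85748336e-04]
(array([-0.03,  0.1 ,  3.76]), np.float64(0.02), np.float64(-2.2521243335264223))
[281.10651576 225.32049942]
[264.92042749 283.0171681 ]
```

View pics/w1.png

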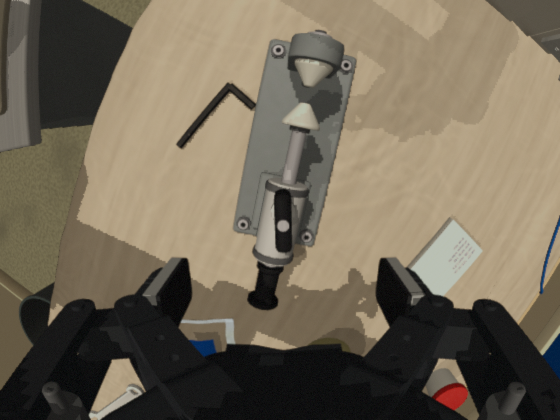

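Run:
```python
from h import *
s,c=pickle.load(open("w1.pkl","rb"))
im=c["pixels"][160:320,220:340];cv2.imwrite("pics/w1c.png",cv2.resize(im,None,fx=3.7,fy=3.7,interpolation=cv2.INTER_CUBIC))
print(wonz(c,(283.5,226),s["eef_pos"],s["orientation"],.128))
a=wonz(c,(281.5,193),s["eef_pos"],s["orientation"],.128);b=wonz(c,(284.5,249),s["eef_pos"],s["orientation"],.128);print(np.degrees(np.arctan2(*(b-a)[1::-1])),np.linalg.norm(b-a))
```

```text
[ 0.48101448 -0.2364526   0.128     ]
-89.34688640452656 0.040116252790660244
```

View pics/w1c.png

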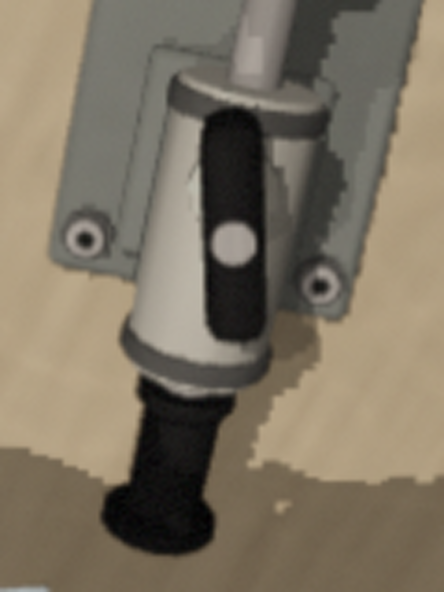

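move_arm(increments=[[0.3, [0, 0.1, 1.5], 0], [0.5, [0, 0.1, 2.8], 0], [0.5, [0, 0.1, 3.75], 0], [0.5, [0, 0.1, 3.75], 0], [1, [0, 0.1, 3.75], 0], [1, [0, 0.1, 3.75], 0], [1, [0, 0.1, 3.75], 0], [1, [0, 0.1, 3.75], 0]], grip_force=30)

```text
t: 3.58
eef_pos: [0.4794, -0.2379, 0.1185]
orientation: [3.14, -0.065, 0.0]
force: [-6.7, 3.4, 7.5]
opening: 0.0113
```

Run:
```python
from h import *
from workcell import bot
s=bot.state();c=bot.read_camera("wrist");print(s)
cv2.imwrite("pics/w2.png",c["pixels"])
```

```text
{'t': 3.575, 'q': array([-5.56338034e-01,  5.40154729e-02,  1.80703612e+00, -2.39376072e-04,
        1.28006972e+00, -5.14835586e-01]), 'qvel': array([ 0.00052847,  0.00129899, -0.00078445,  0.00015664,  0.0006688 ,
        0.00111711]), 'joint_torque': array([ -0.15575234, -46.81384206, -46.9010818 ,   0.25223614,
        -2.6548297 ,   0.13486495]), 'eef_pos': array([ 0.47937374, -0.23790559,  0.11845708]), 'orientation': array([ 3.14048079e+00, -6.50704700e-02,  4.52783091e-04]), 'force': array([-6.66123688,  3.37834566,  7.48437246]), 'wrist_torque': array([0.58382853, 1.11558606, 0.13608507]), 'opening': 0.011333870064787612}
```

View pics/w2.png

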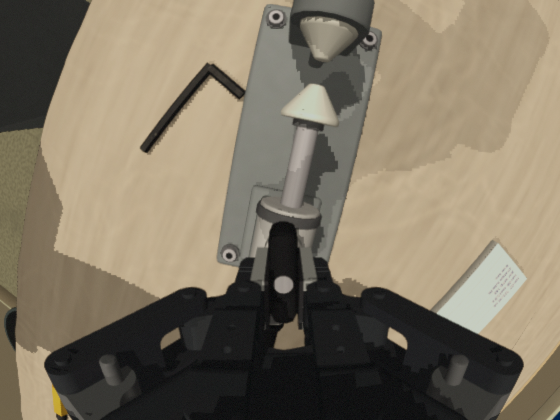

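move_arm(increments=[[1, [0, 0, 0], -1.4], [1, [0, 0, 0], -2.8], [1, [0, 0, 0], -4.2], [1, [0, 0, 0], -5.6], [1, [0, 0, 0], -7], [1, [0, 0, 0], -8.4], [1, [0, 0, 0], -9.8], [1, [0, 0, 0], -11.2], [1, [0, 0, 0], -12.6], [1, [0, 0, 0], -12.6]])

```text
t: 4.88
eef_pos: [0.4812, -0.2364, 0.1185]
orientation: [2.518, 1.876, 0.007]
force: [4.0, 9.3, 2.5]
opening: 0.0116
```

Run:
```python
from h import *
from workcell import bot
s=bot.state();print(s)
for n in("wrist","side"):
  c=bot.read_camera(n);cv2.imwrite(f"pics/{n}3.png",c["pixels"])
print(delta(s,s["eef_pos"],0))
```

```text
{'t': 4.875, 'q': array([-0.5546302 ,  0.05442421,  1.80660849,  0.00376547,  1.27797738,
       -1.83643492]), 'qvel': array([ 0.00090138, -0.00133026, -0.00019057, -0.00028636, -0.00142381,
        0.05840516]), 'joint_torque': array([ -5.72527707, -48.14056277, -45.97301602,  -3.51706177,
        -0.66390473,  -1.15950566]), 'eef_pos': array([ 0.48124947, -0.23641494,  0.11846199]), 'orientation': array([2.51830762, 1.87640474, 0.00675551]), 'force': array([3.98611022, 9.29196086, 2.51078929]), 'wrist_torque': array([ 1.68491441, -0.69645916,  0.08219308]), 'opening': 0.011574285488911805}
(array([0., 0., 0.]), np.float64(12.23), np.float64(73.38026797557961))
```

View pics/wrist3.png

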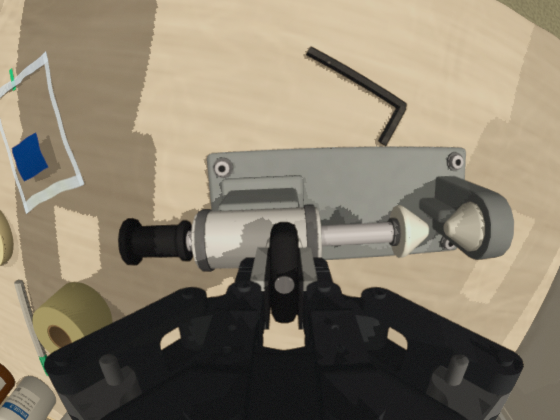

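View pics/side3.png

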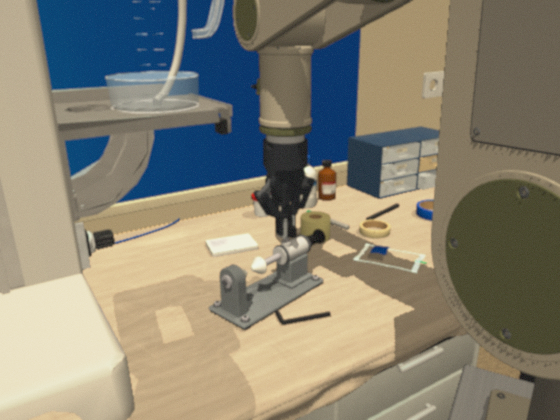

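move_arm(increments=[[0.5, [0, 0, 0], 0], [0.4, [0, 0, 0], 0], [0.4, [0, 0, 0], 0], [0.3, [0, 0, -1.5], 0], [0, [0, 0, -3], 0], [0, [0, 0, -3.6], 0], [0, [0, 0, -3.6], 0]])

```text
t: 5.85
eef_pos: [0.4798, -0.2384, 0.2073]
orientation: [2.521, 1.872, 0.001]
force: [-0.2, -0.3, -0.1]
opening: 0.085
```

Run:
```python
from h import *
from workcell import bot
s=bot.state();print(s["t"],s["eef_pos"],s["q"],s["opening"])
c=bot.read_camera("top");cv2.imwrite("pics/top4.png",cv2.resize(c["pixels"][170:260,160:320],None,fx=5,fy=5,interpolation=cv2.INTER_CUBIC))
c=bot.read_camera("wrist");cv2.imwrite("pics/wrist4.png",c["pixels"])
o=np.array([.49287,-.18154]);a=np.radians(-103.95);u=np.array([np.cos(a),np.sin(a)])
print(delta(s,[*(o+.1325*u),.18],-14),o+.1325*u)
```

```text
5.85 [ 0.47981897 -0.23835686  0.20729999] [-5.56751366e-01 -2.47031847e-02  1.71841993e+00 -2.32897223e-05
  1.44572241e+00 -1.83420775e+00] 0.08499627388379158
(array([-2.97,  0.1 ,  1.09]), np.float64(14.53), np.float64(73.19298962596882)) [ 0.46092755 -0.31013211]
```

View pics/wrist4.png

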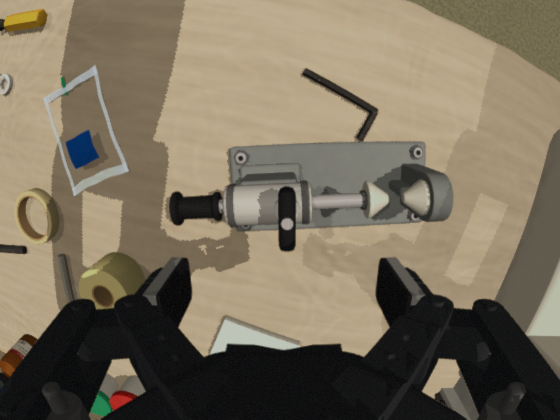

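move_arm(increments=[[0, [-0.4, 0, 0.1], 1.5], [0, [-0.8, 0, 0.2], 3], [0, [-1.2, 0, 0.3], 4.5], [0, [-1.6, 0.1, 0.4], 6], [0, [-2, 0.1, 0.5], 7.5], [0, [-2.3, 0.1, 0.6], 9], [0, [-2.6, 0.1, 0.7], 10.5], [0, [-2.97, 0.1, 0.7], 12.1], [0, [-2.97, 0.1, 0.7], 13.6], [0, [-2.97, 0.1, 0.7], 14.5]])

```text
t: 7.2
eef_pos: [0.4591, -0.3091, 0.1864]
orientation: [-3.116, 0.384, 0.005]
force: [1.1, 0.4, 0.3]
opening: 0.0852
```

Run:
```python
from h import *
from workcell import bot
s=bot.state();print(s["t"],s["eef_pos"],s["q"],s["opening"])
c=bot.read_camera("wrist");cv2.imwrite("pics/wrist5.png",c["pixels"]);pickle.dump((s,c),open("w5.pkl","wb"))
o=np.array([.49287,-.18154]);a=np.radians(-103.95);u=np.array([np.cos(a),np.sin(a)])
print(delta(s,[*(o+.1325*u),.068],-14))
for x in(.112,.1325,.153):print(wproj(c,[*(o+x*u),.072],s["eef_pos"],s["orientation"]))
cv2.imwrite("pics/w5c.png",cv2.resize(c["pixels"][100:300,180:380],None,fx=3,fy=3,interpolation=cv2.INTER_CUBIC))
```

```text
7.2 [ 0.45913962 -0.30911274  0.18642853] [-6.85150513e-01  4.36654471e-02  1.68832816e+00 -4.21262134e-05
  1.41337488e+00 -4.39922175e-01] 0.08523936597401006
(array([0.1 , 0.03, 4.74]), np.float64(-0.01), np.float64(-14.050011393096156))
[284.8522827  184.60251735]
[284.86980567 210.5143914 ]
[284.8808271  235.32915719]
```

View pics/w5c.png

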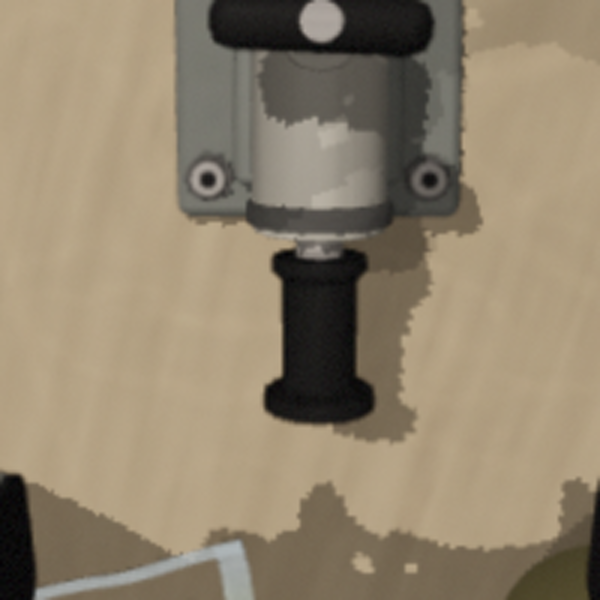

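move_arm(increments=[[0.2, [0.12, 0.03, 1.6], 0], [0.3, [0.12, 0.03, 3.2], 0], [0.3, [0.12, 0.03, 4.7], 0], [0.3, [0.12, 0.03, 4.7], 0], [0.3, [0.12, 0.03, 4.7], 0], [1, [0.12, 0.03, 4.7], 0], [1, [0.12, 0.03, 4.7], 0], [1, [0.12, 0.03, 4.7], 0], [1, [0.12, 0.03, 4.7], 0]], grip_force=60)

```text
t: 8.38
eef_pos: [0.4608, -0.3112, 0.073]
orientation: [-3.119, 0.377, 0.007]
force: [-18.1, 5.1, 17.6]
opening: 0.0175
```

Run:
```python
from h import *
from workcell import bot
s=bot.state();print(s["t"],s["eef_pos"],s["opening"],s["force"],delta(s,s["eef_pos"],-14))
c=bot.read_camera("wrist");cv2.imwrite("pics/wrist6.png",c["pixels"])
c=bot.read_camera("side");cv2.imwrite("pics/side6.png",cv2.resize(c["pixels"][200:330,200:350],None,fx=4,fy=4))
a=np.radians(-103.95);u=np.array([np.cos(a),np.sin(a),0])
R=Ro.from_rotvec(s["orientation"]).as_matrix();print("u in tool",R.T@u)
```

```text
8.375 [ 0.46082213 -0.31119946  0.07298075] 0.017508210833558135 [-18.05124566   5.11034919  17.55265848] (array([0., 0., 0.]), np.float64(0.03), np.float64(-13.801321712815941))
u in tool [-2.59489719e-03  9.99996523e-01  4.70007086e-04]
```

View pics/wrist6.png

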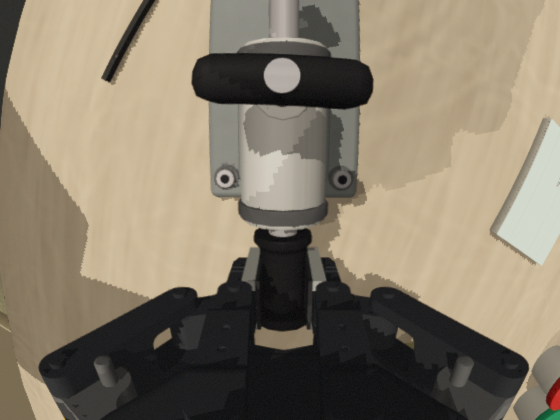

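View pics/side6.png

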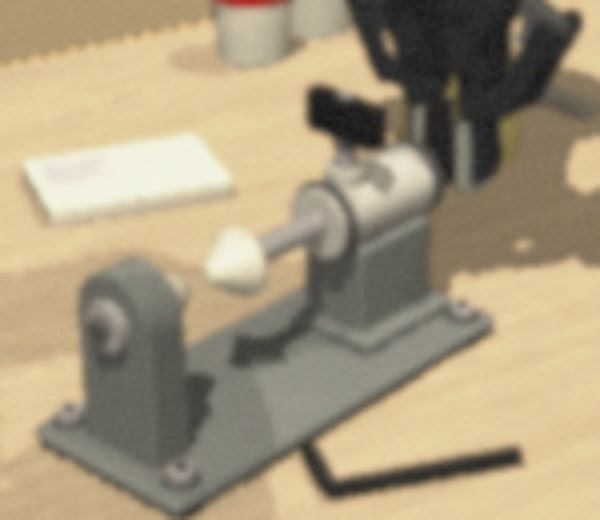

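move_arm(increments=[[1, [-0.05, 0.15, -0.05], 0], [1, [-0.05, 0.4, -0.05], 0], [1, [-0.05, 0.65, -0.05], 0], [1, [-0.05, 0.9, -0.05], 0], [1, [-0.05, 1.15, -0.05], 0], [1, [-0.05, 1.4, -0.05], 0], [1, [-0.05, 1.6, -0.05], 0], [1, [-0.05, 1.75, -0.05], 0], [1, [-0.05, 1.75, -0.05], 0]])

```text
t: 9.6
eef_pos: [0.4504, -0.3515, 0.0732]
orientation: [-3.115, 0.377, 0.004]
force: [-6.9, 11.6, 8.6]
opening: 0.0182
```

Run:
```python
from h import *
from workcell import bot
s=bot.state();print(s["t"],s["eef_pos"],s["opening"],s["force"])
a=np.radians(-103.95);u=np.array([np.cos(a),np.sin(a),0]);print("drawn",u@(s["eef_pos"]-[0.46082213,-0.31119946,0.073]))
c=bot.read_camera("wrist");cv2.imwrite("pics/wrist7.png",c["pixels"]);pickle.dump((s,c),open("w7.pkl","wb"))
cv2.imwrite("pics/w7c.png",cv2.resize(c["pixels"][100:300,180:380],None,fx=3,fy=3,interpolation=cv2.INTER_CUBIC))
c=bot.read_camera("side");cv2.imwrite("pics/side7.png",cv2.resize(c["pixels"][200:330,200:350],None,fx=4,fy=4))
```

```text
9.6 [ 0.45039664 -0.35153691  0.07317579] 0.01817599434150137 [-6.85905591 11.63471241  8.64336792]
drawn 0.04166108106819573
```

View pics/w7c.png

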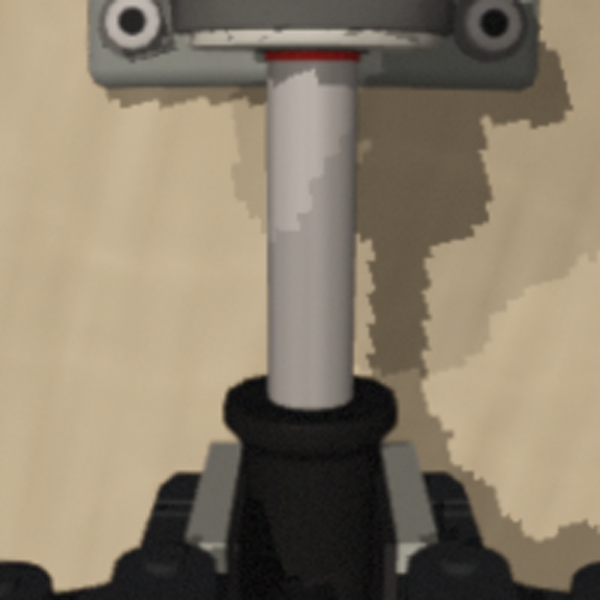

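View pics/side7.png

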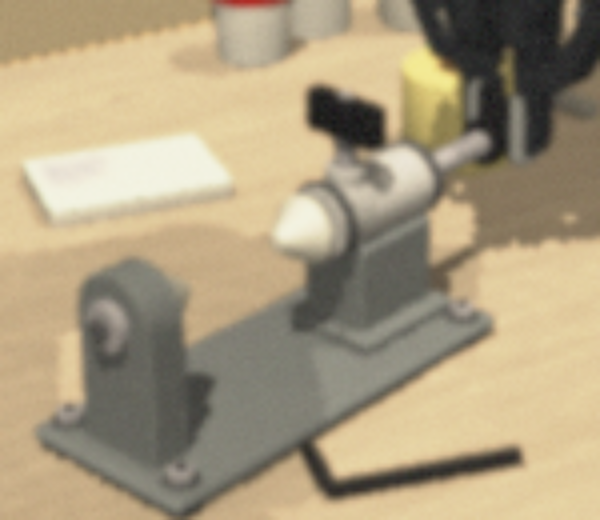

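move_arm(increments=[[1, [0, 0.07, 0], 0], [1, [0, 0.14, 0], 0], [1, [0, 0.14, 0], 0], [1, [0, 0.14, 0], 0], [1, [0, 0.14, 0], 0]])

```text
t: 10.32
eef_pos: [0.4496, -0.3546, 0.0732]
orientation: [-3.115, 0.376, 0.004]
force: [-6.8, 12.6, 9.5]
opening: 0.018
```

Run:
```python
from h import *
from workcell import bot
s=bot.state();print(s["t"],s["eef_pos"],s["opening"],s["force"],s["qvel"])
a=np.radians(-103.95);u=np.array([np.cos(a),np.sin(a),0]);print("drawn",u@(s["eef_pos"]-[0.46082213,-0.31119946,0.073]))
c=bot.read_camera("wrist");pickle.dump((s,c),open("w8.pkl","wb"))
cv2.imwrite("pics/w8c.png",cv2.resize(c["pixels"][60:260,180:380],None,fx=3,fy=3,interpolation=cv2.INTER_CUBIC))
c=bot.read_camera("top");cv2.imwrite("pics/top8.png",c["pixels"])
```

```text
10.325 [ 0.44963957 -0.35461384  0.07316121] 0.01804250598554243 [-6.84968607 12.58211937  9.54247828] [-0.00025136  0.00116993 -0.00123297 -0.00079363  0.00037456  0.00024863]
drawn 0.04482977215465589
```

View pics/w8c.png

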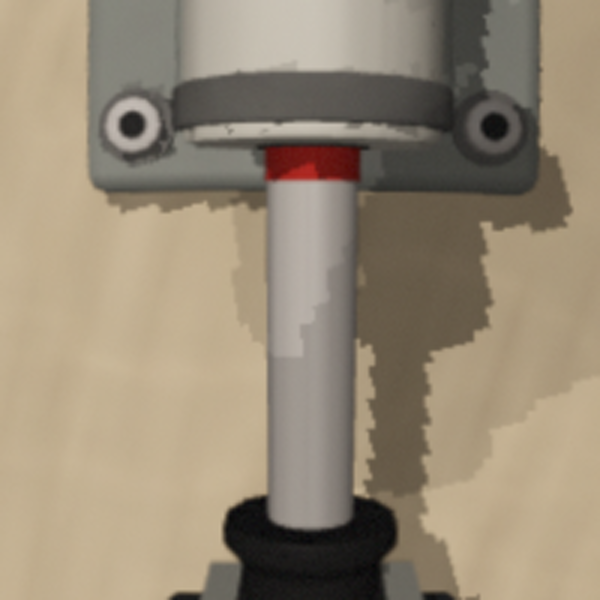

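View pics/top8.png

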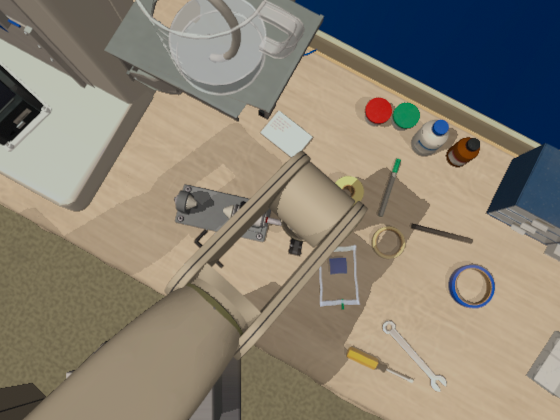

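move_arm(increments=[[1, [0, 0.01, 0], 0], [1, [0, 0.01, 0], 0], [1, [0, 0.01, 0], 0], [1, [0, 0.01, 0], 0], [1, [0, 0.01, 0], 0], [1, [0, 0.01, 0], 0]])

```text
t: 11.18
eef_pos: [0.4496, -0.3548, 0.0732]
orientation: [-3.115, 0.376, 0.004]
force: [-6.3, 12.3, 9.4]
opening: 0.0175
```

Run:
```python
from h import *
from workcell import bot
s=bot.state();print(s["t"],s["eef_pos"],s["opening"],s["force"],abs(s["qvel"]).max())
a=np.radians(-103.95);u=np.array([np.cos(a),np.sin(a),0]);print("drawn",u@(s["eef_pos"]-[0.46082213,-0.31119946,0.073]))
c=bot.read_camera("wrist");cv2.imwrite("pics/w9.png",c["pixels"])
```

```text
11.175 [ 0.4496033  -0.35479994  0.07316645] 0.017535115082849825 [-6.25302082 12.29701297  9.44606419] 0.001801964862702754
drawn 0.04501913013383032
```

View pics/w9.png

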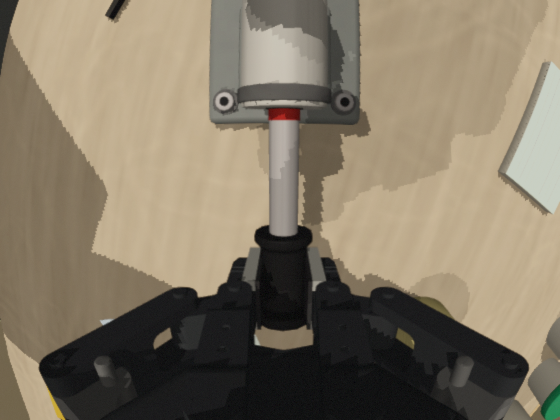

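The ring at about (284,114) is fully out, and the knob at (284,280) sits between the pads without slip. The reading is steady, so I'm handing it in.

```bash
python3 -c "
from workcell import bot
print(bot.sign_off())"
```

```text
the job is handed in; nothing more can be done
None
```

The quill is unlocked and held out at its mark, so you can drop the roll in; I handed the job in at about 11.2 s. No verdict was reported.

- **Lock knob:** I gripped the wing and turned it about 75° anticlockwise, to roughly 1.5 rad by the tool angle. The pictures after release and before the pull show it standing across the barrel. It was last seen in the side picture at about 42 mm drawn; the arm hid it in the final views.
- **Quill:** I gripped the pull knob's waist at 60 N and drew it 45.0 mm, measured by tool travel. The last wrist picture shows the red ring just fully out of the barrel mouth. The knob did not slip in the pads between the last views, and the arm was still.
- **Other things:** in the last top view the note pad, tape roll, marker and pouch lie where they were. The label roll and hex key were partly hidden by the arm, but nothing came near them.
- **Disagreements:** the gripper read 17.5 mm across the 20 mm waist, and it sits about 5 mm higher than I intended. The force along the quill was about 10 to 14 N, near the 10 N expected of the spring. About 9 N of vertical push also remains on the tool.

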